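# Snap the long air-filter element into the air-cleaner base

## Robot

A 6-joint arm with a two-finger parallel gripper is mounted at the origin on the work surface. World frame = base frame: x ahead of the robot, y to its left, z up, the work surface at z = 0. Lengths are in mm, angles in degrees, forces in N, time in s.
With the tool pointing down it reaches from about 325 to 775 mm from the base axis. Payload 9.3 kg.
Tool frame: the origin (TCP) lies on the centre line of the jaws, within the pads' length; the fingertips stand 11 mm ahead of it and the grasp point (between the pads) lies 8 mm behind it; z points along the fingers, y is the direction in which the jaws open and shut (so a half turn about z gives the same grasp; the last joint's range is limited). The gripper opens to 85 mm and grips with 20 to 120 N. Pads are 22 mm wide; open, the fingers measure 114 mm over their backs; the gripper's body (76 mm by 85 mm) begins 54 mm behind the grasp point. The pads swing forward as they close: fully open they stand 13 mm farther back than shut.
Start: joints at [56.459, 14.817, 1.232, 76.415, 0, 81.257], TCP at [230.679, 499.284, 242.279] pointing down, gripper open.
Joint ranges: [-174.27, 174.27], [-52.1, 104.24], [-59.71, 78.15], [-110.17, 111.67], [-87.03, 83.33], [-180, 180]. Speed limits (degrees/s): [127.2, 127.2, 159.86, 180, 180, 180].

## Interface

Orientations are given as a 3x3 rotation matrix whose columns are the frame's x, y, z axes.
In Python, from bench import telemetry, vision, hand_in gives the robot as it stands.
- The arm moves only by the tool move_arm, never from a script. Its argument "commands" is a list of rows, each an object of numbers: "x", "y", "z": the shift along the tool's x, y, z as a fraction of full scale; "wx", "wy", "wz": the turn, a rotation vector about the tool's x, y, z as a fraction of full scale; "claw": the opening in per cent of the stroke, from 0 (shut) to 100 (fully open). A call has exactly 8 rows; each row shifts and turns the commanded pose from where the row before left it, along the tool's axes as they then stand; what a row does not reach is not made up. Full scale, the value 1, is 50 mm for a shift and 0.15 rad for a turn. A row lasts 1/10 s, in which the tool goes at most 50 mm and 8.59 degrees, less where a joint would pass 70% of its speed; a pose out of reach is approached as far as the arm can. A call with a number of a shift or a turn outside -1 to 1 is refused whole. A call with a gripper value outside its range is refused whole. The fingers move at their own pace and stop on an object; the grip force is fixed at half the most. Time passes only in rows, so rows that do not move let the fingers close, or fill a call up. It gives the time, the measured TCP pose, the force and the opening at its end, in the units of the state.
- telemetry.observe(): the state, without advancing time (a new reading comes with each control period).
- vision.get_image(name): name is "side" or "top" or "wrist"; returns (picture, depth): 384x512x3 uint8, red, green, blue; 384x512 float32, mm along the optical axis (not along the pixel's ray), 0 where there is no reading.
- vision.calibration(name): a dict with "fx", "fy", "cx", "cy" (pixels), "pose" (4x4, takes a point from camera to world coordinates). Camera axes: x right, y down, z forward; pixel columns grow to the right and rows downward; lengths in mm; the calibration is good to about 2 mm. The wrist camera is an equidistant fisheye: a pixel r from the principal point sees the ray r / f radians off the axis. A picture is of the moment at which its call begins: read the wrist's pose just before it. calibration takes no time and is no camera call; for the wrist camera it gives the pose at the moment of the call.
- hand_in(): hands the job in, once; it reports no verdict.
The state is a dict: "clock": time; "q": joint angles; "joint_velocities": joint speeds; "effort": joint torques, N m; "ee_pos": TCP position; "orientation": TCP orientation; "contact_force": force on the tool from outside, world axes, zero at the start; "torque": the same for the moment, N m; "gripper_width": opening from 0.0 (shut) to 1.0 (fully open).
Only numpy, scipy, OpenCV 4.12 (cv2) and the standard library are available. Lean on these libraries where they do the work, as an engineer would, in place of code of your own. Each camera call takes 0.05 s, during which the arm holds its last target.

## Task

Two pleated air-filter elements lie on the counter. Take the longer one, press it down by hand into the air-cleaner base until it snaps under both spring clips and lies flat and fully home, then let go. Leave the shorter element where it lies.

Things in the scene. Friction and masses are not known exactly. Their poses are not given: they have to be found in the camera images.
- long_element: Longer air-filter element: loose block of off-white pleated paper between black end caps, 120 mm long, 46 mm wide (pleats 44), 44 mm high, about 80 g. Origin: centre of its underside; x along its length, y across, z up; same either way round. Ends chamfered: 10 mm in over the lowest 16, 6 mm in over the top 8. Grip it across its width, mid-length, upper half.
- short_element: Shorter air-filter element: same look and section (46 mm wide, 44 mm high) but only 80 mm long, too short to be held by the clips. Origin: centre of its underside, x along its length. Leave it alone.
- holder: Air-cleaner base: grey plate fixed to the counter, 184 x 100 mm, 12 mm thick, dark grille in the middle, an upright spring-steel clip near each end of its length. Origin: centre of its underside; x along its length through both clips, y across, z up. Two ledges, 5 mm high and 50 mm long, stand on its long sides, 72 mm apart.
- seat (a point): Middle of the plate's top face, where the middle of the element's underside belongs, length along the base's x. Clips 26 mm wide with round noses 42 mm above this point, 110 mm apart; flared tips 59 mm above, 132 mm apart. Pressing the element straight down spreads both (about 20 N); past the noses they spring back over its upper chamfers and draw it down.
Things that resemble listed ones, but are neither listed nor needed, are in the scene too. Of the things shaped like the holder, the grey one is meant.

How it is judged:
By the outcome, as a careful person would: the job done as asked, in the order asked, and still so for the second after the job is handed in, with the robot touching nothing.
It also fails if it takes over 38 s, if anything falls off the work surface, if the arm or the gripper's body presses on something with over 40 N, if the wrist force passes 120 N, or if a joint passes its speed limit or range.

## Working session

There is one attempt and no reset: what is moved stays moved. The work goes in short steps, Python scripts to look and compute and a tool call to move; the robot and the scene stay as the last step left them, time stands still between calls to the robot, and variables do not carry over. Pictures are saved under pics/ and viewed, and the job is handed in when it is done.

Besides the shell and the picture viewer there is one more tool, called after "Request:" as name(argument=value, ...) on one line, values as JSON. move_arm: Moves the arm, as the interface text tells. Shift numbers are shares of 50 mm and turn numbers shares of 0.15 rad, none past 1 either way. Its arguments: {"type":"object","properties":{"commands":{"type":"array"}},"required":["commands"]}

```bash
mkdir -p pics; python3 - <<'E'
from bench import telemetry, vision
import cv2, numpy as np, pickle
s=telemetry.observe(); print(s)
d={}
for n in ["top","side"]:
    im,dep=vision.get_image(n); c=vision.calibration(n); d[n]=(im,dep,c)
    cv2.imwrite(f"pics/{n}0.png",cv2.cvtColor(im,cv2.COLOR_RGB2BGR)); print(n,c)
pickle.dump(d,open("d0.pkl","wb"))
E
```

```text
{'clock': 0.0, 'q': array([5.64587916e+01, 1.48505950e+01, 1.18925195e+00, 7.64150666e+01,
       1.72575529e-05, 8.12582057e+01]), 'joint_velocities': array([ 0.16251419,  0.04920598,  0.00075349,  0.00145924, -0.07001035,
        0.00819962]), 'effort': array([ 4.80826959e-03, -5.55644631e+01,  3.44534397e+01,  1.36354461e-02,
       -5.26505551e-05,  3.64863936e-06]), 'ee_pos': array([230.53545989, 499.05974889, 241.66425601]), 'orientation': array([[-9.07781693e-01,  4.19442314e-01, -7.37114344e-04],
       [ 4.19442913e-01,  9.07781035e-01, -1.11137478e-03],
       [ 2.02980813e-04, -1.31806306e-03, -9.99999111e-01]]), 'contact_force': array([-0.14770491,  0.28196892,  0.52808475]), 'torque': array([-0.03121695, -0.04456459,  0.01868984]), 'gripper_width': 0.9994064009238112}
top {'fx': 467.6769068170477, 'fy': 467.6769068170477, 'cx': 248.23348854588124, 'cy': 189.02749154465872, 'pose': array([[ 1.83869973e-02, -9.78604004e-01,  2.04929552e-01,
         3.10375445e+02],
       [-9.99828085e-01, -1.75063140e-02,  6.10984243e-03,
        -1.91623633e+01],
       [-2.39155519e-03, -2.05006663e-01, -9.78757656e-01,
         8.46089208e+02],
       [ 0.00000000e+00,  0.00000000e+00,  0.00000000e+00,
         1.00000000e+00]])}
side {'fx': 373.63326904997643, 'fy': 373.63326904997643, 'cx': 256.8049249737694, 'cy': 201.0162994274188, 'pose': array([[-6.90432677e-01, -3.82373480e-01,  6.14079181e-01,
         5.18250868e+01],
       [-7.23144742e-01,  3.42421594e-01, -5.99840924e-01,
         3.64068723e+02],
       [ 1.90892895e-02, -8.58217905e-01, -5.12930430e-01,
         4.00442820e+02],
       [ 0.00000000e+00,  0.00000000e+00,  0.00000000e+00,
         1.00000000e+00]])}
```

View pics/top0.png

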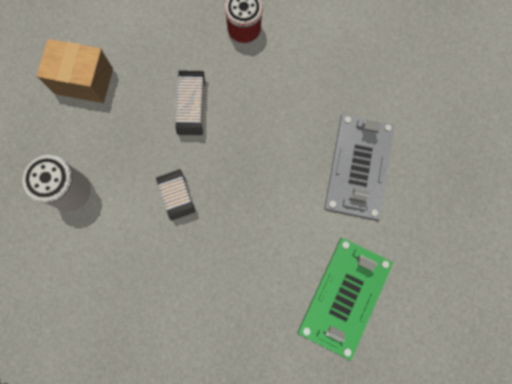

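View pics/side0.png

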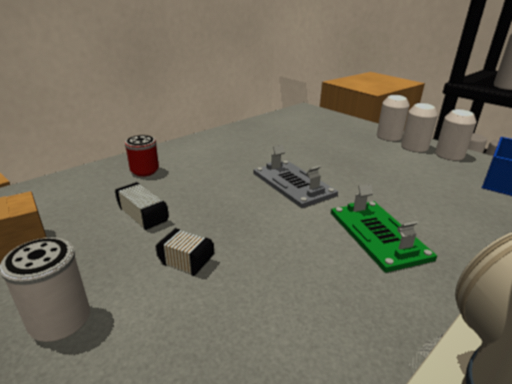

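Top view: element candidates are the longer one at (190,102) and the shorter at (175,194). Base candidates are grey at (360,167) and green at (346,298). I choose the element at (190,102) and the grey base, and will check the choice by measuring and with a close crop.

```bash
cat > h.py <<'E'
import numpy as np, cv2
def cloud(dep,c):
    v,u=np.mgrid[0:dep.shape[0],0:dep.shape[1]]
    P=np.stack([(u-c['cx'])/c['fx']*dep,(v-c['cy'])/c['fy']*dep,dep],-1)
    return P@c['pose'][:3,:3].T+c['pose'][:3,3]
def onplane(u,v,z,c):
    uv=np.atleast_2d(np.c_[u,v]).astype(float)
    r=np.c_[(uv[:,0]-c['cx'])/c['fx'],(uv[:,1]-c['cy'])/c['fy'],np.ones(len(uv))]@c['pose'][:3,:3].T
    t=c['pose'][:3,3]; return t+r*((z-t[2])/r[:,2])[:,None]
def proj(P,c):
    q=(np.atleast_2d(P)-c['pose'][:3,3])@c['pose'][:3,:3]
    return np.c_[q[:,0]/q[:,2]*c['fx']+c['cx'],q[:,1]/q[:,2]*c['fy']+c['cy']]
E
python3 - <<'E'
import pickle; from h import *
d=pickle.load(open("d0.pkl","rb"))
for n in ("top",):
    im,dep,c=d[n]; W=cloud(dep,c)
    print("table z",np.median(W[180:220,230:300,2]), "noise",W[180:220,230:300,2].std())
    for name,(u0,u1,v0,v1) in dict(long=(165,215,60,145),short=(145,205,160,228),grey=(310,405,105,228)).items():
        B=W[v0:v1,u0:u1]; 
        lo,hi=(30,60) if name!='grey' else (7,25)
        m=(B[...,2]>lo)&(B[...,2]<hi)&(dep[v0:v1,u0:u1]>0)
        p=B[m]; r=cv2.minAreaRect(p[:,:2].astype(np.float32))
        print(name,m.sum(),"zmed",np.median(p[:,2]),r, "pct", np.percentile(p[:,2],[5,95]))
    m=W[105:228,310:405]; k=(m[...,2]>38)&(m[...,2]<90); p=m[k]
    print("clips"); 
    if len(p)>4:
        _,lab,cen=cv2.kmeans(p[:,:2].astype(np.float32),2,None,(3,50,.1),5,0)
        for i in (0,1): print(cen[i],(lab==i).sum(), p[lab[:,0]==i,2].max())
    a=cv2.resize(im[55:235,140:400][...,::-1],None,fx=3,fy=3,interpolation=cv2.INTER_CUBIC); cv2.imwrite("pics/crop0.png",a)
E
```

```text
table z 1.690101068353158 noise 57.41963485822396
long 1562 zmed 43.93490573464072 ((642.3739624023438, 96.31240844726562), (46.296382904052734, 119.47711181640625), 89.94309997558594) pct [37.68991461 47.04078757]
short 1172 zmed 43.95641759126204 ((468.5583190917969, 114.89984130859375), (80.64762115478516, 45.83629608154297), 20.916715621948242) pct [38.14909648 46.98492998]
grey 4847 zmed 13.93210737640345 ((535.917236328125, -222.91256713867188), (107.34246826171875, 193.3496856689453), 78.84210205078125) pct [11.34516551 18.23455097]
clips
[ 467.98685 -206.07358] 189 75.50839048864236
[ 592.8687 -229.819 ] 172 75.17682798814576
```

View pics/crop0.png

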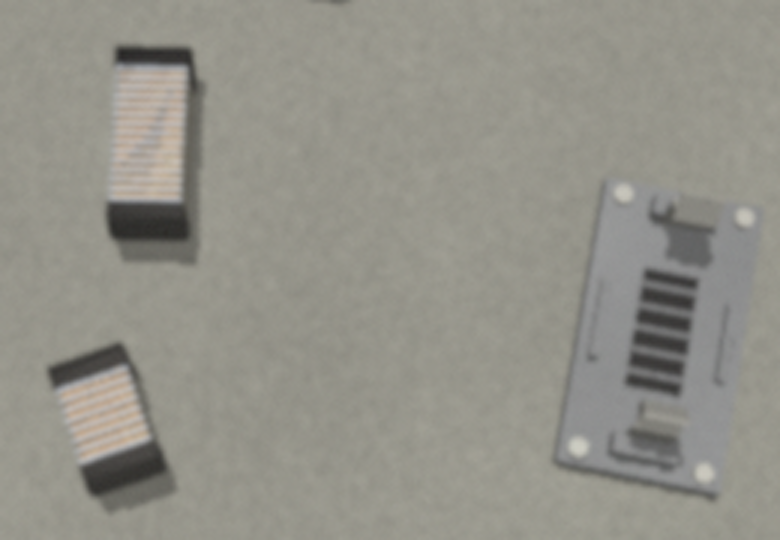

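The crop confirms it: the element at (190,102) measures 119x46 mm against 81x46 for the other, and the base at (360,167) is grey. I turn the tool to the element's axis first, then travel to it.

Request:
move_arm(commands=[{"wz": -0.96, "claw": 100}, {"wz": -0.96, "claw": 100}, {"wz": -0.96, "claw": 100}, {"x": -0.68, "y": -0.68, "claw": 100}, {"x": -0.68, "y": -0.68, "claw": 100}, {"x": -0.68, "y": -0.68, "claw": 100}, {"x": -0.68, "y": -0.68, "claw": 100}, {"x": -0.68, "y": -0.68, "claw": 100}])

```text
invalid input at $.commands[0]: expected keys x, y, z, wx, wy, wz, claw
```

Request:
move_arm(commands=[{"x": -0.68, "y": -0.68, "claw": 100}, {"x": -0.68, "y": -0.68, "claw": 100}, {"x": -0.68, "y": -0.68, "claw": 100}, {"x": -0.68, "y": -0.68, "claw": 100}, {"x": -0.68, "y": -0.68, "claw": 100}, {"x": -0.68, "y": -0.68, "claw": 100}, {"claw": 100}, {"claw": 100}])

```text
invalid input at $.commands[0]: expected keys x, y, z, wx, wy, wz, claw
```

```bash
python3 - <<'E'
from bench import telemetry, vision
import cv2, numpy as np, pickle
s=telemetry.observe(); print(s['clock'],s['ee_pos'],s['orientation'],s['q'])
c=vision.calibration("wrist");im,dep=vision.get_image("wrist")
pickle.dump((im,dep,c),open("w1.pkl","wb")); print(c)
cv2.imwrite("pics/w1.png",im[...,::-1])
E
```

```text
0.1 [230.54669174 499.07153247 241.70865275] [[-9.07802346e-01  4.19397701e-01 -6.84168171e-04]
 [ 4.19398220e-01  9.07801763e-01 -1.04555365e-03]
 [ 1.82586273e-04 -1.23609497e-03 -9.99999219e-01]] [ 5.64587232e+01  1.48482700e+01  1.19250472e+00  7.64158250e+01
 -4.27526427e-04  8.12553179e+01]
{'fx': 297.3186396354542, 'fy': 297.3186396354542, 'cx': 259.86278906395154, 'cy': 190.0142902171348, 'pose': array([[ 4.19835705e-01,  8.74934636e-01,  2.41303468e-01,
         1.68299992e+02],
       [ 9.07599231e-01, -4.04352458e-01, -1.12972235e-01,
         5.26298586e+02],
       [-1.27167077e-03,  2.66436620e-01, -9.63851602e-01,
         3.73773828e+02],
       [ 0.00000000e+00,  0.00000000e+00,  0.00000000e+00,
         1.00000000e+00]])}
```

View pics/w1.png

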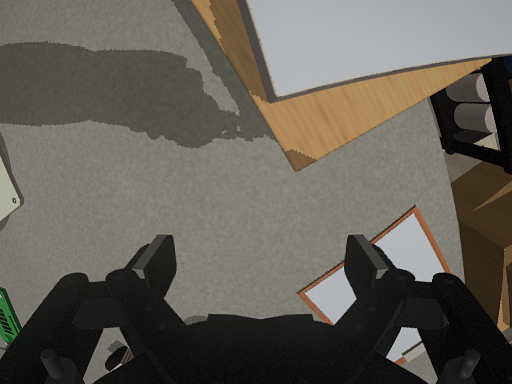

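The moves were refused because every key is needed; the wrist picture shows only bare counter between the jaws, at the start pose. I resend with all the keys.

Request:
move_arm(commands=[{"x": 0, "y": 0, "z": 0, "wx": 0, "wy": 0, "wz": -0.96, "claw": 100}, {"x": 0, "y": 0, "z": 0, "wx": 0, "wy": 0, "wz": -0.96, "claw": 100}, {"x": 0, "y": 0, "z": 0, "wx": 0, "wy": 0, "wz": -0.96, "claw": 100}, {"x": -0.68, "y": -0.68, "z": 0, "wx": 0, "wy": 0, "wz": 0, "claw": 100}, {"x": -0.68, "y": -0.68, "z": 0, "wx": 0, "wy": 0, "wz": 0, "claw": 100}, {"x": -0.68, "y": -0.68, "z": 0, "wx": 0, "wy": 0, "wz": 0, "claw": 100}, {"x": -0.68, "y": -0.68, "z": 0, "wx": 0, "wy": 0, "wz": 0, "claw": 100}, {"x": -0.68, "y": -0.68, "z": 0, "wx": 0, "wy": 0, "wz": 0, "claw": 100}])

```text
clock: 0.95
ee_pos: [401.5, 327.6, 242.2]
orientation: [[-1.0, 0.001, -0.0], [0.001, 1.0, -0.0], [0.0, -0.0, -1.0]]
contact_force: [0.7, -0.1, -0.4]
gripper_width: 0.999
```

Request:
move_arm(commands=[{"x": -0.69, "y": -0.66, "z": 0, "wx": 0, "wy": 0, "wz": 0, "claw": 100}, {"x": -0.69, "y": -0.66, "z": 0, "wx": 0, "wy": 0, "wz": 0, "claw": 100}, {"x": -0.69, "y": -0.66, "z": 0, "wx": 0, "wy": 0, "wz": 0, "claw": 100}, {"x": -0.69, "y": -0.66, "z": 0, "wx": 0, "wy": 0, "wz": 0, "claw": 100}, {"x": -0.69, "y": -0.66, "z": 0, "wx": 0, "wy": 0, "wz": 0, "claw": 100}, {"x": -0.69, "y": -0.66, "z": 0, "wx": 0, "wy": 0, "wz": 0, "claw": 100}, {"x": -0.69, "y": -0.66, "z": 0.6, "wx": 0, "wy": 0, "wz": 0, "claw": 100}, {"x": 0, "y": 0, "z": 0.6, "wx": 0, "wy": 0, "wz": 0, "claw": 100}])

```text
clock: 1.75
ee_pos: [641.6, 97.6, 184.3]
orientation: [[-1.0, 0.005, 0.002], [0.005, 1.0, -0.001], [-0.002, -0.001, -1.0]]
contact_force: [-0.2, 1.0, -0.3]
gripper_width: 0.998
```

```bash
cat >> h.py <<'E'
def wcloud(dep,c):
    v,u=np.mgrid[0:dep.shape[0],0:dep.shape[1]]
    a=(u-c['cx'])/c['fx'];b=(v-c['cy'])/c['fy'];th=np.hypot(a,b)+1e-9;k=np.tan(th)/th
    P=np.stack([a*k*dep,b*k*dep,dep],-1)
    return P@c['pose'][:3,:3].T+c['pose'][:3,3]
E
python3 - <<'E'
from bench import telemetry, vision
from h import *; import pickle
s=telemetry.observe(); print(s['clock'],s['ee_pos'],s['q'])
c=vision.calibration("wrist");im,dep=vision.get_image("wrist")
pickle.dump((im,dep,c),open("w1.pkl","wb"))
cv2.imwrite("pics/w2.png",im[...,::-1])
W=wcloud(dep,c)
m=(dep>0)&(W[...,2]>30)&(W[...,2]<52)&(abs(W[...,0]-642)<80)&(abs(W[...,1]-96)<45)
p=W[m]; print(len(p),np.median(p[:,2]),cv2.minAreaRect(p[:,:2].astype(np.float32)))
E
```

```text
1.75 [641.59330451  97.62259453 184.30690418] [ 1.27255997e+00  2.55919590e+01  9.07749627e+00  7.33674419e+01
 -5.05565506e-02  1.56790161e+00]
5480 42.85833959545039 ((641.263427734375, 94.92041015625), (45.5720100402832, 118.54578399658203), 89.72911834716797)
```

View pics/w2.png

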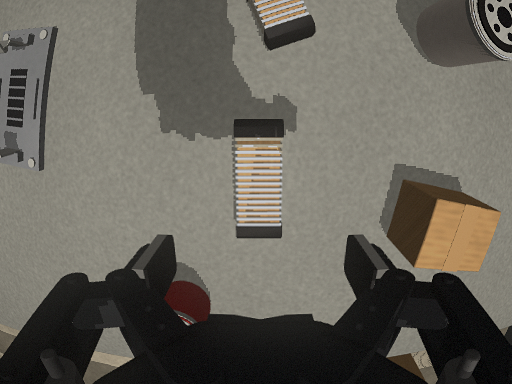

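The wrist view shows the long element at (258,180) straight ahead of the jaws, with nothing under the finger paths. Its rectangle agrees with the top view to 1.5 mm. I go down.

Request:
move_arm(commands=[{"x": 0, "y": -0.02, "z": 0.8, "wx": 0, "wy": 0, "wz": 0, "claw": 100}, {"x": 0, "y": -0.02, "z": 0.8, "wx": 0, "wy": 0, "wz": 0, "claw": 100}, {"x": 0, "y": 0, "z": 0.6, "wx": 0, "wy": 0, "wz": 0, "claw": 100}, {"x": 0, "y": 0, "z": 0.5, "wx": 0, "wy": 0, "wz": 0, "claw": 100}, {"x": 0, "y": 0, "z": 0.3, "wx": 0, "wy": 0, "wz": 0, "claw": 100}, {"x": 0, "y": 0, "z": 0.1, "wx": 0, "wy": 0, "wz": 0, "claw": 100}, {"x": 0, "y": 0, "z": 0, "wx": 0, "wy": 0, "wz": 0, "claw": 40}, {"x": 0, "y": 0, "z": 0, "wx": 0, "wy": 0, "wz": 0, "claw": 0}])

```text
clock: 2.6
ee_pos: [638.4, 100.0, 31.9]
orientation: [[-1.0, 0.0, 0.001], [0.0, 1.0, 0.0], [-0.001, 0.0, -1.0]]
contact_force: [-1.2, 0.8, 0.1]
gripper_width: 0.693
```

Request:
move_arm(commands=[{"x": 0, "y": 0, "z": 0, "wx": 0, "wy": 0, "wz": 0, "claw": 0}, {"x": 0, "y": 0, "z": 0, "wx": 0, "wy": 0, "wz": 0, "claw": 0}, {"x": 0, "y": 0, "z": 0, "wx": 0, "wy": 0, "wz": 0, "claw": 0}, {"x": 0, "y": 0, "z": 0, "wx": 0, "wy": 0, "wz": 0, "claw": 0}, {"x": 0, "y": 0, "z": 0, "wx": 0, "wy": 0, "wz": 0, "claw": 0}, {"x": 0, "y": 0, "z": 0, "wx": 0, "wy": 0, "wz": 0, "claw": 0}, {"x": 0, "y": 0, "z": 0, "wx": 0, "wy": 0, "wz": 0, "claw": 0}, {"x": 0, "y": 0, "z": 0, "wx": 0, "wy": 0, "wz": 0, "claw": 0}])

```text
clock: 3.4
ee_pos: [638.7, 99.8, 32.3]
orientation: [[-1.0, 0.001, 0.003], [0.001, 1.0, 0.0], [-0.003, 0.0, -1.0]]
contact_force: [-0.5, 0.9, 5.5]
gripper_width: 0.503
```

```bash
python3 - <<'E'
from bench import telemetry, vision
from h import *; import pickle
s=telemetry.observe(); print(s['clock'],s['ee_pos'],s['orientation'],s['gripper_width'])
# holder pose from top picture screws (plate top z=12)
d=pickle.load(open("d0.pkl","rb")); im,dep,c=d["top"]
px=np.array([[624,192],[745,216],[578,446],[704,471]])/3+[140-1/3,55-1/3]
P=onplane(px[:,0],px[:,1],12,c); print(P.round(1), P.mean(0)); a=(P[0]+P[1]-P[2]-P[3])/2; print(np.degrees(np.arctan2(a[1],a[0])), np.linalg.norm(a[:2]))
im2,dep2,c2=pickle.load(open("w1.pkl","rb")); W=wcloud(dep2,c2)
im3,dep3=vision.get_image("wrist"); cv2.imwrite("pics/w3.png",im3[...,::-1])
E
```

```text
3.4 [638.72112957  99.78326434  32.30665874] [[-9.99996474e-01  7.46004280e-04  2.54853972e-03]
 [ 7.46513524e-04  9.99999702e-01  1.98872318e-04]
 [-2.54839060e-03  2.00774136e-04 -9.99996733e-01]] 0.5034054745079635
[[ 623.5 -198.4   12. ]
 [ 609.  -273.5   12. ]
 [ 461.3 -166.6   12. ]
 [ 447.4 -242.    12. ]] [ 535.30481366 -220.14282231   12.        ]
-11.061281378989735 164.9955947924988
```

View pics/w3.png

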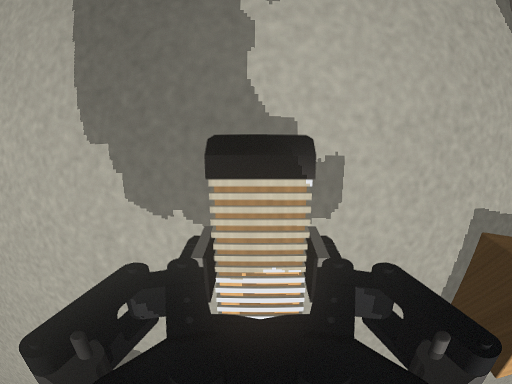

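The jaws hold the pleats, but about 5 mm higher and 3 mm short of where I aimed. There is time to regrip lower and centred.

Request:
move_arm(commands=[{"x": 0, "y": 0, "z": 0, "wx": 0, "wy": 0, "wz": 0, "claw": 80}, {"x": 0, "y": 0, "z": 0, "wx": 0, "wy": 0, "wz": 0, "claw": 80}, {"x": 0, "y": 0, "z": 0, "wx": 0, "wy": 0, "wz": 0, "claw": 80}, {"x": -0.06, "y": 0, "z": 0.1, "wx": 0, "wy": 0, "wz": 0, "claw": 80}, {"x": 0, "y": 0, "z": 0, "wx": 0, "wy": 0, "wz": 0, "claw": 80}, {"x": 0, "y": 0, "z": 0, "wx": 0, "wy": 0, "wz": 0, "claw": 80}, {"x": 0, "y": 0, "z": 0, "wx": 0, "wy": 0, "wz": 0, "claw": 80}, {"x": 0, "y": 0, "z": 0, "wx": 0, "wy": 0, "wz": 0, "claw": 80}])

```text
clock: 4.25
ee_pos: [641.0, 99.7, 25.7]
orientation: [[-1.0, 0.001, 0.0], [0.001, 1.0, -0.0], [-0.0, -0.0, -1.0]]
contact_force: [0.0, 0.7, -0.3]
gripper_width: 0.8
```

```bash
python3 - <<'E'
from bench import telemetry, vision
from h import *; import pickle
s=telemetry.observe(); print(s['clock'],s['ee_pos'],s['gripper_width'],s['contact_force'])
im,dep=vision.get_image("top"); c=vision.calibration("top")
cv2.imwrite("pics/t1.png",cv2.resize(im[20:180,120:330][...,::-1],None,fx=3,fy=3))
im,dep=vision.get_image("side");cv2.imwrite("pics/s1.png",cv2.resize(im[120:260,60:260][...,::-1],None,fx=3,fy=3))
E
```

```text
4.25 [640.97044025  99.70321741  25.69047247] 0.7999281555881438 [ 0.01341008  0.73341258 -0.27156745]
```

View pics/s1.png

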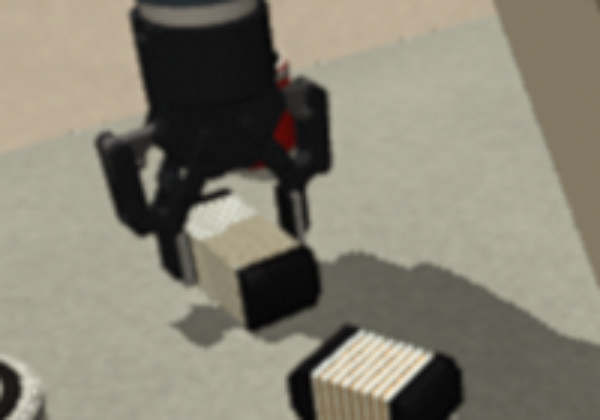

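The side view shows the long element between the open jaws at (245,260) of the crop, undisturbed. I close and lift.

Request:
move_arm(commands=[{"x": 0, "y": 0, "z": 0, "wx": 0, "wy": 0, "wz": 0, "claw": 0}, {"x": 0, "y": 0, "z": 0, "wx": 0, "wy": 0, "wz": 0, "claw": 0}, {"x": 0, "y": 0, "z": 0, "wx": 0, "wy": 0, "wz": 0, "claw": 0}, {"x": 0, "y": 0, "z": 0, "wx": 0, "wy": 0, "wz": 0, "claw": 0}, {"x": 0, "y": 0, "z": 0, "wx": 0, "wy": 0, "wz": 0, "claw": 0}, {"x": 0, "y": 0, "z": 0, "wx": 0, "wy": 0, "wz": 0, "claw": 0}, {"x": 0, "y": 0, "z": 0, "wx": 0, "wy": 0, "wz": 0, "claw": 0}, {"x": 0, "y": 0, "z": 0, "wx": 0, "wy": 0, "wz": 0, "claw": 0}])

```text
clock: 5.15
ee_pos: [641.1, 99.7, 26.0]
orientation: [[-1.0, 0.001, 0.001], [0.001, 1.0, 0.0], [-0.001, 0.0, -1.0]]
contact_force: [-0.4, 0.1, 4.8]
gripper_width: 0.504
```

Request:
move_arm(commands=[{"x": 0, "y": 0, "z": -0.1, "wx": 0, "wy": 0, "wz": 0, "claw": 0}, {"x": 0, "y": 0, "z": -0.3, "wx": 0, "wy": 0, "wz": 0, "claw": 0}, {"x": 0, "y": 0, "z": -0.5, "wx": 0, "wy": 0, "wz": 0, "claw": 0}, {"x": 0, "y": 0, "z": -0.6, "wx": 0, "wy": 0, "wz": 0, "claw": 0}, {"x": 0, "y": 0, "z": -0.6, "wx": 0, "wy": 0, "wz": 0, "claw": 0}, {"x": 0, "y": 0, "z": -0.3, "wx": 0, "wy": 0, "wz": 0, "claw": 0}, {"x": 0, "y": 0, "z": -0.1, "wx": 0, "wy": 0, "wz": 0, "claw": 0}, {"x": 0, "y": 0, "z": 0, "wx": 0, "wy": 0, "wz": 0, "claw": 0}])

```text
clock: 5.95
ee_pos: [641.0, 99.7, 150.8]
orientation: [[-1.0, 0.001, 0.0], [0.001, 1.0, 0.0], [-0.0, 0.0, -1.0]]
contact_force: [-0.2, -0.1, -0.7]
gripper_width: 0.507
```

```bash
python3 - <<'E'
from bench import telemetry, vision
from h import *; import pickle
s=telemetry.observe(); print(s['clock'],s['ee_pos'],s['gripper_width'],s['contact_force'],s['q'])
c=vision.calibration("wrist"); im,dep=vision.get_image("wrist"); cv2.imwrite("pics/w4.png",im[...,::-1]); pickle.dump((im,dep,c,s),open("w4.pkl","wb"))
im,dep=vision.get_image("side");cv2.imwrite("pics/s2.png",cv2.resize(im[60:260,60:260][...,::-1],None,fx=3,fy=3))
# refined holder: silhouettes of noses etc; use wrist w1 depth too
im2,dep2,c2=pickle.load(open("w1.pkl","rb"))
cv2.imwrite("pics/w1h.png",cv2.resize(im2[10:190,0:70][...,::-1],None,fx=3,fy=3,interpolation=cv2.INTER_CUBIC))
E
```

```text
5.95 [640.99848024  99.69448787 150.83316864] 0.5065513250523307 [-0.21828029 -0.05590208 -0.74355097] [ 1.43608682e+00  2.64587828e+01  5.55927459e+00  6.90751671e+01
 -2.85516615e-04  1.48261465e+00]
```

View pics/s2.png

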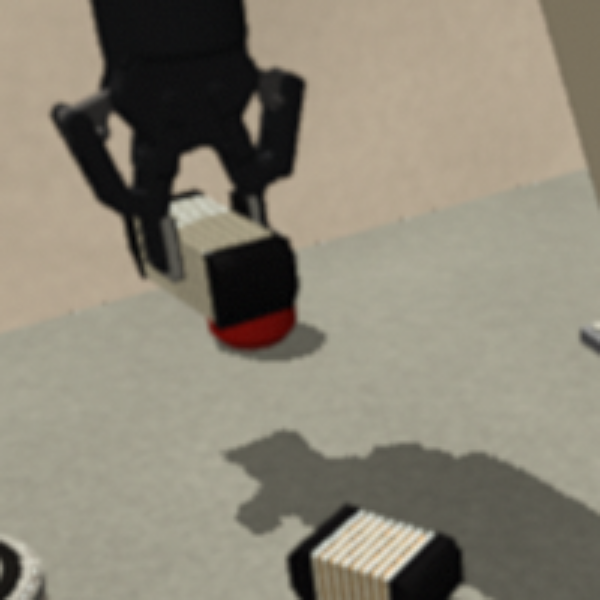

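View pics/w4.png

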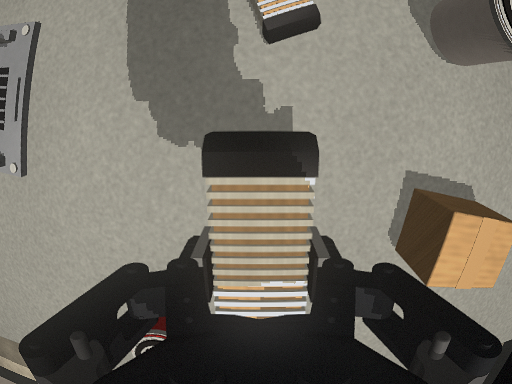

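The element is held level, caps at (260,155) in the wrist view. I travel part way, turn to the base's axis and look at the base with the wrist camera.

Request:
move_arm(commands=[{"x": 0, "y": -0.5, "z": 0, "wx": 0, "wy": 0, "wz": 0, "claw": 0}, {"x": 0.14, "y": -0.8, "z": 0, "wx": 0, "wy": 0, "wz": 0, "claw": 0}, {"x": 0.14, "y": -0.8, "z": 0, "wx": 0, "wy": 0, "wz": 0, "claw": 0}, {"x": 0.14, "y": -0.8, "z": 0, "wx": 0, "wy": 0, "wz": 0, "claw": 0}, {"x": 0, "y": -0.7, "z": 0, "wx": 0, "wy": 0, "wz": 0, "claw": 0}, {"x": 0, "y": -0.2, "z": 0, "wx": 0, "wy": 0, "wz": 0.64, "claw": 0}, {"x": 0, "y": 0, "z": 0, "wx": 0, "wy": 0, "wz": 0.64, "claw": 0}, {"x": 0, "y": 0, "z": 0, "wx": 0, "wy": 0, "wz": 0, "claw": 0}])

```text
clock: 6.85
ee_pos: [619.2, -90.9, 149.2]
orientation: [[-0.981, 0.194, -0.002], [0.194, 0.981, 0.001], [0.002, 0.0, -1.0]]
contact_force: [0.0, 1.0, -0.3]
gripper_width: 0.504
```

```bash
python3 - <<'E'
from bench import telemetry, vision
from h import *; import pickle
s=telemetry.observe(); print(s['clock'],s['ee_pos'],s['orientation'],s['gripper_width'])
c=vision.calibration("wrist"); im,dep=vision.get_image("wrist"); pickle.dump((im,dep,c,s),open("w5.pkl","wb"))
cv2.imwrite("pics/w5.png",im[...,::-1])
E
```

```text
6.85 [619.17744556 -90.85043049 149.21161742] [[-9.80978446e-01  1.94103003e-01 -2.30498006e-03]
 [ 1.94101928e-01  9.80981129e-01  6.83255281e-04]
 [ 2.39376384e-03  2.22857630e-04 -9.99997110e-01]] 0.5042876810108424
```

View pics/w5.png

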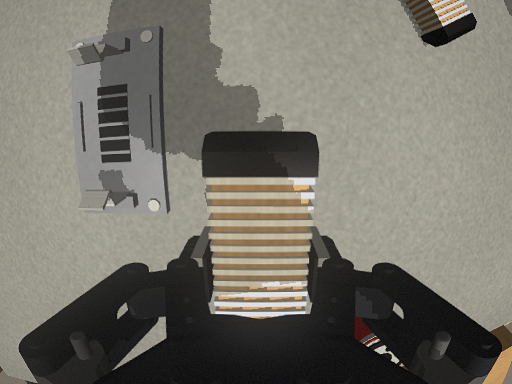

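The wrist view shows the grey base: screws at (146,36) and (153,205), grille from (97,86) to (131,162), and the clips at (97,52) and (107,200). I work out its pose from this second view.

```bash
python3 - <<'E'
from h import *; import pickle
im,dep,c,s=pickle.load(open("w5.pkl","rb"))
def wp(uv,z):
    uv=np.atleast_2d(uv).astype(float)
    a=(uv[:,0]-c['cx'])/c['fx'];b=(uv[:,1]-c['cy'])/c['fy'];th=np.hypot(a,b)
    r=np.c_[a/th*np.sin(th),b/th*np.sin(th),np.cos(th)]@c['pose'][:3,:3].T
    t=c['pose'][:3,3];return t+r*((z-t[2])/r[:,2])[:,None]
# screws, refined
g=im.astype(int)
for u,v in [(146,36),(153,205)]:
    sub=g[v-9:v+10,u-9:u+10]; m=(sub.min(-1)>170); 
    vv,uu=np.nonzero(m); print(m.sum(),uu.mean()+u-9 if m.any() else None,vv.mean()+v-9 if m.any() else None)
P=wp([[146,36],[153,205]],12); print("screws",P.round(1))
d=P[0]-P[1]; print(np.degrees(np.arctan2(-d[1],-d[0])),np.linalg.norm(d))
# grille dark pixels
m=np.zeros(im.shape[:2],bool); m[80:168,94:135]=im[80:168,94:135].max(-1)<55
vv,uu=np.nonzero(m); Q=wp(np.c_[uu,vv],12)
print("grille",m.sum(),cv2.minAreaRect(Q[:,:2].astype(np.float32)))
# same for top
d0=pickle.load(open("d0.pkl","rb")); ti,td,tc=d0["top"]
m=np.zeros(ti.shape[:2],bool); m[142:190,345:375]=ti[142:190,345:375].max(-1)<70
vv,uu=np.nonzero(m); Q=onplane(uu,vv,12,tc); print("grille top",m.sum(),cv2.minAreaRect(Q[:,:2].astype(np.float32)))
W=wcloud(dep,c); 
m=(dep>0)&(W[...,2]>60)&(W[...,2]<76); m[:,190:]=0; p=W[m]
p=p[(abs(p[:,0]-535)<110)&(abs(p[:,1]+220)<60)]
for k in (p[:,0]<535,p[:,0]>=535):
    print("tips",k.sum(),p[k].mean(0).round(1), p[k].max(0).round(1),p[k].min(0).round(1))
# project element offset: top face of held element
m=(dep>0)&(abs(W[...,2]-168)<8); p=W[m]; print(len(p))
E
```

```text
0 None None
98 153.1734693877551 205.33673469387756
screws [[ 456.6 -169.1   12. ]
 [ 619.1 -200.9   12. ]]
-11.075022075304473 165.57401960595513
grille 1612 ((530.5821533203125, -221.22799682617188), (33.86039733886719, 75.26895904541016), 78.82669067382812)
grille top 225 ((533.5841064453125, -218.89242553710938), (28.209007263183594, 71.43521118164062), 80.25920104980469)
tips 423 [ 469.1 -207.9   66.8] [ 476.7 -195.    73. ] [ 460.9 -222.5   60. ]
tips 396 [ 592.7 -231.8   66.6] [ 599.9 -218.7   72.5] [ 585.3 -246.4   60. ]
19609
```

Request:
move_arm(commands=[{"x": 0.15, "y": -0.4, "z": 0, "wx": 0, "wy": 0, "wz": 0, "claw": 0}, {"x": 0.3, "y": -0.7, "z": 0, "wx": 0, "wy": 0, "wz": 0, "claw": 0}, {"x": 0.3, "y": -0.7, "z": 0, "wx": 0, "wy": 0, "wz": 0, "claw": 0}, {"x": 0.3, "y": -0.7, "z": 0, "wx": 0, "wy": 0, "wz": 0, "claw": 0}, {"x": 0.18, "y": -0.385, "z": 0.2, "wx": 0, "wy": 0, "wz": 0, "claw": 0}, {"x": 0, "y": 0, "z": 0.2, "wx": 0, "wy": 0, "wz": 0, "claw": 0}, {"x": 0, "y": 0, "z": 0, "wx": 0, "wy": 0, "wz": 0, "claw": 0}, {"x": 0, "y": 0, "z": 0, "wx": 0, "wy": 0, "wz": 0, "claw": 0}])

```text
clock: 7.7
ee_pos: [532.1, -219.1, 130.4]
orientation: [[-0.982, 0.19, -0.001], [0.19, 0.982, 0.001], [0.001, 0.001, -1.0]]
contact_force: [-1.0, 0.7, 0.1]
gripper_width: 0.506
```

```bash
python3 - <<'E'
from bench import telemetry, vision
from h import *; import pickle
s=telemetry.observe(); print(s['clock'],s['ee_pos'],s['orientation'],s['contact_force'])
R=s['orientation']; print("to go",(R.T@(np.array([531,-220.5,s['ee_pos'][2]])-s['ee_pos'])).round(1))
im,dep=vision.get_image("side"); cv2.imwrite("pics/s3.png",cv2.resize(im[80:230,220:380][...,::-1],None,fx=4,fy=4,interpolation=cv2.INTER_CUBIC))
im,dep=vision.get_image("wrist"); cv2.imwrite("pics/w6.png",im[...,::-1])
im,dep=vision.get_image("top"); cv2.imwrite("pics/t3.png",cv2.resize(im[90:240,290:450][...,::-1],None,fx=4,fy=4,interpolation=cv2.INTER_CUBIC))
E
```

```text
7.7 [ 532.14002994 -219.10202151  130.35101831] [[-9.81880404e-01  1.89500501e-01 -6.58006647e-04]
 [ 1.89500056e-01  9.81880472e-01  6.83920613e-04]
 [ 7.75687176e-04  5.46835952e-04 -9.99999550e-01]] [-1.04992696  0.70851281  0.09547842]
to go [ 0.9 -1.6 -0. ]
```

View pics/s3.png

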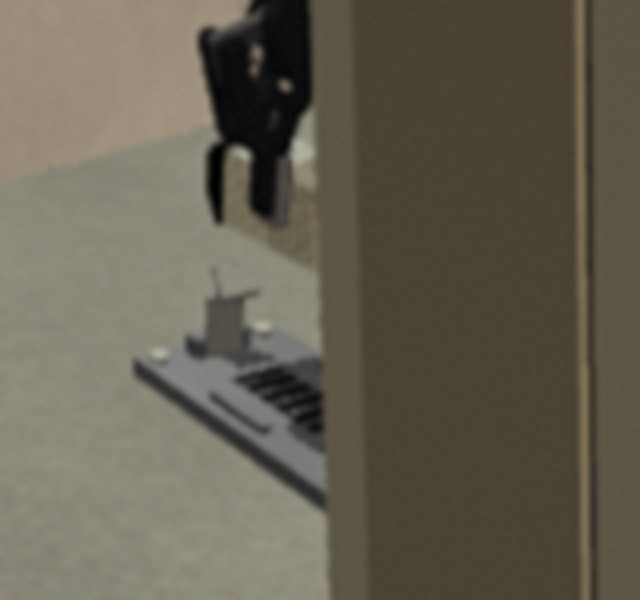

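View pics/w6.png

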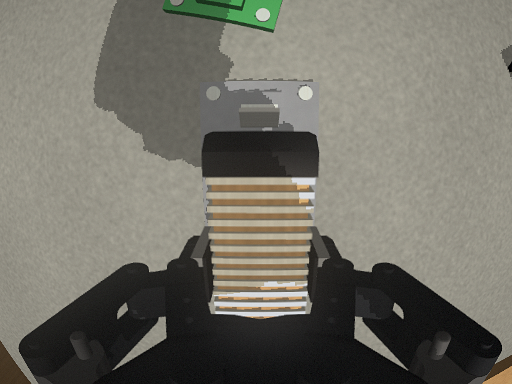

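View pics/t3.png

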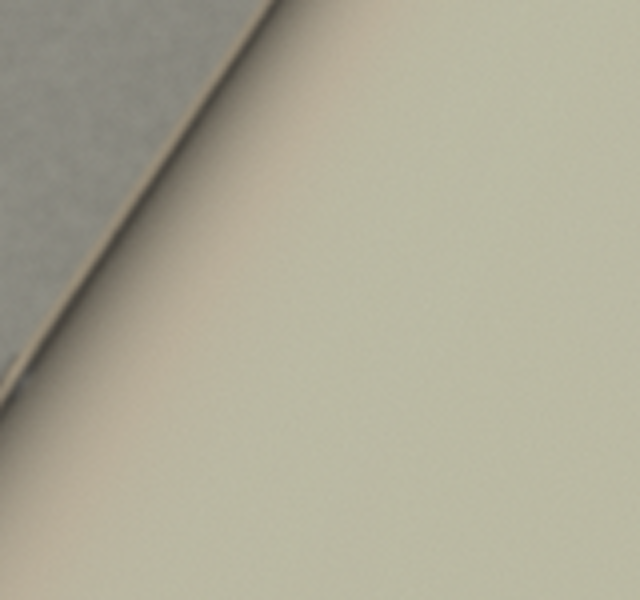

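In the wrist view the base screws at (213,93) and (306,93) centre on 259.5. The cap edges at 203 and 318 centre on 260.5, so it is aligned across to under 1 mm. The side and top views are blocked by the arm. I start down, slow below the tips.

Request:
move_arm(commands=[{"x": 0.02, "y": -0.02, "z": 0.25, "wx": 0, "wy": 0, "wz": 0, "claw": 0}, {"x": 0, "y": 0, "z": 0.35, "wx": 0, "wy": 0, "wz": 0, "claw": 0}, {"x": 0, "y": 0, "z": 0.25, "wx": 0, "wy": 0, "wz": 0, "claw": 0}, {"x": 0, "y": 0, "z": 0.15, "wx": 0, "wy": 0, "wz": 0, "claw": 0}, {"x": 0, "y": 0, "z": 0.08, "wx": 0, "wy": 0, "wz": 0, "claw": 0}, {"x": 0, "y": 0, "z": 0.08, "wx": 0, "wy": 0, "wz": 0, "claw": 0}, {"x": 0, "y": 0, "z": 0.08, "wx": 0, "wy": 0, "wz": 0, "claw": 0}, {"x": 0, "y": 0, "z": 0, "wx": 0, "wy": 0, "wz": 0, "claw": 0}])

```text
clock: 8.65
ee_pos: [531.1, -221.2, 69.8]
orientation: [[-0.981, 0.192, 0.002], [0.192, 0.981, -0.001], [-0.002, -0.001, -1.0]]
contact_force: [-2.4, -0.3, 5.3]
gripper_width: 0.503
```

Request:
move_arm(commands=[{"x": 0, "y": 0, "z": 0.08, "wx": 0, "wy": 0, "wz": 0, "claw": 0}, {"x": 0, "y": 0, "z": 0.08, "wx": 0, "wy": 0, "wz": 0, "claw": 0}, {"x": 0, "y": 0, "z": 0.08, "wx": 0, "wy": 0, "wz": 0, "claw": 0}, {"x": 0, "y": 0, "z": 0, "wx": 0, "wy": 0, "wz": 0, "claw": 0}, {"x": 0, "y": 0, "z": 0, "wx": 0, "wy": 0, "wz": 0, "claw": 0}, {"x": 0, "y": 0, "z": 0, "wx": 0, "wy": 0, "wz": 0, "claw": 0}, {"x": 0, "y": 0, "z": 0, "wx": 0, "wy": 0, "wz": 0, "claw": 0}, {"x": 0, "y": 0, "z": 0, "wx": 0, "wy": 0, "wz": 0, "claw": 0}])

```text
clock: 9.45
ee_pos: [530.8, -221.0, 56.9]
orientation: [[-0.981, 0.192, 0.0], [0.192, 0.981, -0.0], [-0.001, -0.0, -1.0]]
contact_force: [-1.4, -1.0, 3.4]
gripper_width: 0.504
```

```bash
python3 - <<'E'
from bench import telemetry, vision
from h import *; import pickle
s=telemetry.observe(); print(s['clock'],s['ee_pos'],s['contact_force'],s['torque'])
im,dep=vision.get_image("wrist"); cv2.imwrite("pics/w7.png",im[...,::-1])
E
```

```text
9.45 [ 530.80821382 -221.04637186   56.94152765] [-1.43962856 -0.96882783  3.40499343] [-0.19346531  0.27673328  0.04361169]
```

View pics/w7.png

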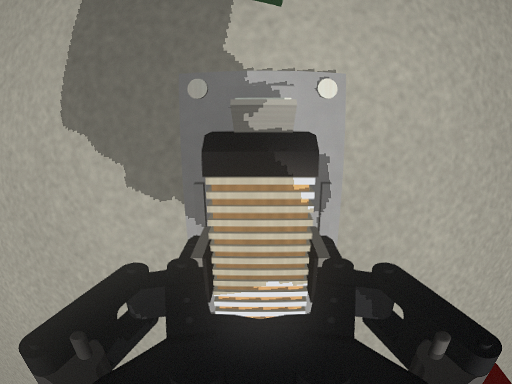

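The far clip at (264,112) stands upright behind the cap at (260,155), centred to about 1 mm. I press on.

Request:
move_arm(commands=[{"x": 0, "y": 0.02, "z": 0.06, "wx": 0, "wy": 0, "wz": 0, "claw": 0}, {"x": 0, "y": 0, "z": 0.06, "wx": 0, "wy": 0, "wz": 0, "claw": 0}, {"x": 0, "y": 0, "z": 0.06, "wx": 0, "wy": 0, "wz": 0, "claw": 0}, {"x": 0, "y": 0, "z": 0.06, "wx": 0, "wy": 0, "wz": 0, "claw": 0}, {"x": 0, "y": 0, "z": 0.06, "wx": 0, "wy": 0, "wz": 0, "claw": 0}, {"x": 0, "y": 0, "z": 0.06, "wx": 0, "wy": 0, "wz": 0, "claw": 0}, {"x": 0, "y": 0, "z": 0, "wx": 0, "wy": 0, "wz": 0, "claw": 0}, {"x": 0, "y": 0, "z": 0, "wx": 0, "wy": 0, "wz": 0, "claw": 0}])

```text
clock: 10.3
ee_pos: [530.4, -219.5, 38.0]
orientation: [[-0.981, 0.192, -0.001], [0.192, 0.981, 0.001], [0.001, 0.001, -1.0]]
contact_force: [-1.1, 0.9, -4.4]
gripper_width: 0.506
```

```bash
python3 - <<'E'
from bench import telemetry, vision
from h import *; import pickle
s=telemetry.observe(); print(s['clock'],s['ee_pos'],s['contact_force'],s['torque'])
c=vision.calibration("wrist");im,dep=vision.get_image("wrist"); cv2.imwrite("pics/w8.png",im[...,::-1])
W=wcloud(dep,c)
print("cap z",np.median(W[160:172,230:290,2]),"pleat z",np.median(W[190:230,225:295,2]))
im,dep,c,s=pickle.load(open("w5.pkl","rb")); W=wcloud(dep,c); print("before: TCP-cap",s['ee_pos'][2]-np.median(W[160:172,230:290,2]))
E
```

```text
10.3 [ 530.35977336 -219.4723376    38.00957474] [-1.14267766  0.9153783  -4.42428598] [0.18461646 0.23368799 0.02449311]
cap z 56.46916819185368 pleat z 54.50626977125674
before: TCP-cap -18.56928557632719
```

View pics/w8.png

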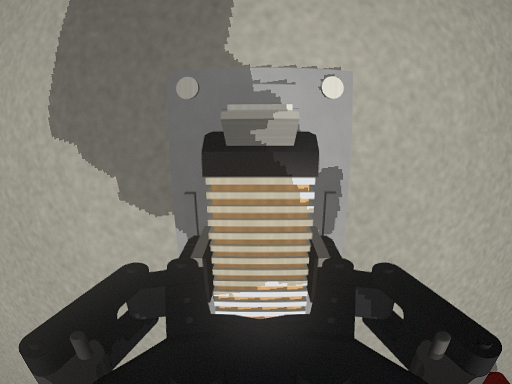

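The far clip now laps over the cap at (260,125), the cap top reads 56.5 mm (56 expected) and the clips pull the tool down with 4 N. One more small press to bottom it, then a check of the force.

Request:
move_arm(commands=[{"x": 0, "y": 0, "z": 0.03, "wx": 0, "wy": 0, "wz": 0, "claw": 0}, {"x": 0, "y": 0, "z": 0.02, "wx": 0, "wy": 0, "wz": 0, "claw": 0}, {"x": 0, "y": 0, "z": 0, "wx": 0, "wy": 0, "wz": 0, "claw": 0}, {"x": 0, "y": 0, "z": 0, "wx": 0, "wy": 0, "wz": 0, "claw": 0}, {"x": 0, "y": 0, "z": 0, "wx": 0, "wy": 0, "wz": 0, "claw": 0}, {"x": 0, "y": 0, "z": 0, "wx": 0, "wy": 0, "wz": 0, "claw": 0}, {"x": 0, "y": 0, "z": 0, "wx": 0, "wy": 0, "wz": 0, "claw": 0}, {"x": 0, "y": 0, "z": 0, "wx": 0, "wy": 0, "wz": 0, "claw": 0}])

```text
clock: 11.15
ee_pos: [530.4, -219.5, 37.9]
orientation: [[-0.982, 0.191, 0.0], [0.191, 0.982, -0.0], [-0.0, -0.0, -1.0]]
contact_force: [-9.5, 5.2, 19.3]
gripper_width: 0.504
```

It is on the plate: 19 N with hardly any travel. I let go and rise.

Request:
move_arm(commands=[{"x": 0, "y": 0, "z": 0, "wx": 0, "wy": 0, "wz": 0, "claw": 85}, {"x": 0, "y": 0, "z": 0, "wx": 0, "wy": 0, "wz": 0, "claw": 85}, {"x": 0, "y": 0, "z": 0, "wx": 0, "wy": 0, "wz": 0, "claw": 85}, {"x": 0, "y": 0, "z": 0, "wx": 0, "wy": 0, "wz": 0, "claw": 85}, {"x": 0, "y": 0, "z": -0.2, "wx": 0, "wy": 0, "wz": 0, "claw": 85}, {"x": 0, "y": 0, "z": -0.4, "wx": 0, "wy": 0, "wz": 0, "claw": 85}, {"x": 0, "y": 0, "z": -0.8, "wx": 0, "wy": 0, "wz": 0, "claw": 85}, {"x": 0, "y": 0, "z": -0.8, "wx": 0, "wy": 0, "wz": 0, "claw": 85}])

```text
clock: 11.95
ee_pos: [530.5, -219.7, 147.6]
orientation: [[-0.981, 0.192, -0.001], [0.192, 0.981, 0.001], [0.001, 0.0, -1.0]]
contact_force: [-0.1, -0.2, 0.4]
gripper_width: 0.85
```

Request:
move_arm(commands=[{"x": 0, "y": 0, "z": -0.8, "wx": 0, "wy": 0, "wz": 0, "claw": 85}, {"x": 0, "y": 0.5, "z": 0, "wx": 0, "wy": 0, "wz": 0, "claw": 85}, {"x": 0, "y": 0.8, "z": 0, "wx": 0, "wy": 0, "wz": 0, "claw": 85}, {"x": 0, "y": 0.8, "z": 0, "wx": 0, "wy": 0, "wz": 0, "claw": 85}, {"x": 0, "y": 0.8, "z": 0, "wx": 0, "wy": 0, "wz": 0, "claw": 85}, {"x": 0, "y": 0.5, "z": 0, "wx": 0, "wy": 0, "wz": 0, "claw": 85}, {"x": 0, "y": 0, "z": 0, "wx": 0, "wy": 0, "wz": 0, "claw": 85}, {"x": 0, "y": 0, "z": 0, "wx": 0, "wy": 0, "wz": 0, "claw": 85}])

```text
clock: 12.75
ee_pos: [563.5, -52.7, 186.7]
orientation: [[-0.982, 0.19, 0.0], [0.19, 0.982, -0.0], [-0.001, -0.0, -1.0]]
contact_force: [1.5, -0.0, 0.1]
gripper_width: 0.851
```

```bash
python3 - <<'E'
from bench import telemetry, vision
from h import *; import pickle
s=telemetry.observe(); print(s['clock'],s['ee_pos'],s['contact_force'],s['gripper_width'])
for n in ("wrist","top","side"):
    c=vision.calibration(n); im,dep=vision.get_image(n); cv2.imwrite(f"pics/f_{n}.png",im[...,::-1])
    W=(wcloud if n=="wrist" else cloud)(dep,c)
    ax=np.array([.981,-.192]);ay=np.array([.192,.981])
    D=W[...,:2]-np.array([531.8,-220.7]);X=D@ax;Y=D@ay
    for x0 in (-40,-20,0,20,40):
        m=(dep>0)&(abs(X-x0)<8)&(abs(Y)<17)&(W[...,2]>20)
        print(n,x0,m.sum(),np.median(W[m][:,2]).round(1) if m.any() else None)
    m=(dep>0)&(abs(X)<75)&(abs(Y)<32)&(W[...,2]>45)&(W[...,2]<62)
    if m.sum()>50:
        p=np.c_[X[m],Y[m]]; k=abs(p[:,0])<48; print(cv2.minAreaRect(p[k].astype(np.float32)))
E
```

```text
12.75 [563.45343679 -52.67948365 186.71280393] [ 1.49218709 -0.022608    0.08312879] 0.8510657886595866
wrist -40 419 55.1
wrist -20 435 54.4
wrist 0 399 54.5
wrist 20 371 54.5
wrist 40 378 55.1
((0.05733489990234375, -0.33727264404296875), (95.99857330322266, 47.4246711730957), 0.15495739877223969)
top -40 60 56.5
top -20 63 55.9
top 0 69 55.7
top 20 68 55.8
top 40 73 56.3
((0.004039764404296875, -11.91347885131836), (95.93870544433594, 18.794435501098633), 0.27517688274383545)
side -40 2 53.1
side -20 16 53.0
side 0 43 52.6
side 20 41 52.7
side 40 50 53.1
((0.2897377014160156, 2.861125946044922), (47.82026290893555, 95.13631439208984), 89.78901672363281)
```

View pics/f_wrist.png

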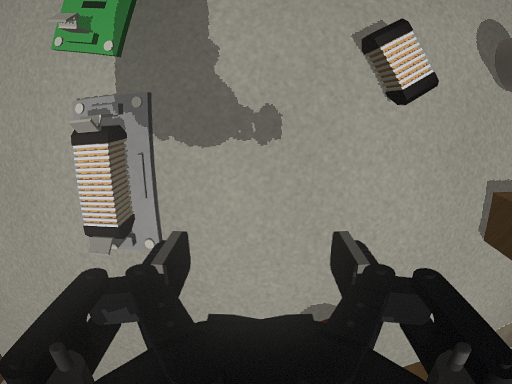

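View pics/f_top.png

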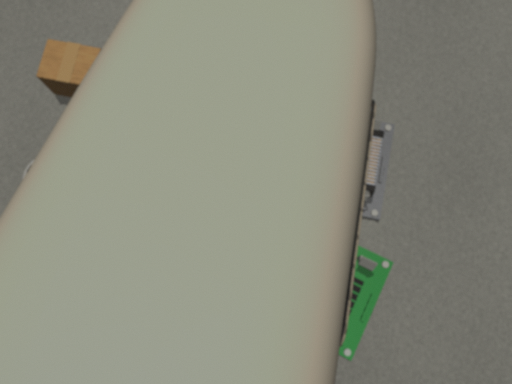

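View pics/f_side.png

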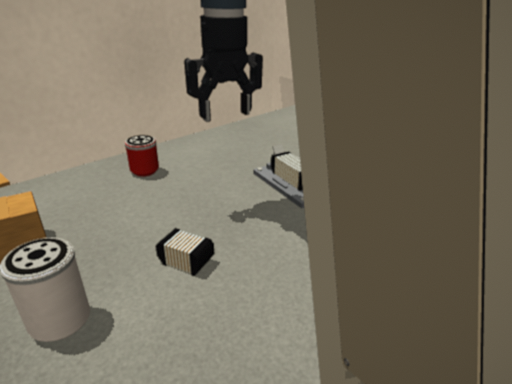

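The wrist view shows the element in the grey base at (102,185), with clips at (93,122) and (112,243). Its top is level end to end (55 mm by wrist, 56 by top, 53 by side) and the short element is undisturbed. One zoom on the clips before handing in.

```bash
python3 -c "
import cv2
a=cv2.imread('pics/f_wrist.png')[85:265,50:180]
cv2.imwrite('pics/f_zoom.png',cv2.resize(a,None,fx=3.3,fy=3.3,interpolation=cv2.INTER_CUBIC))"
```

```text
(no output)
```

View pics/f_zoom.png

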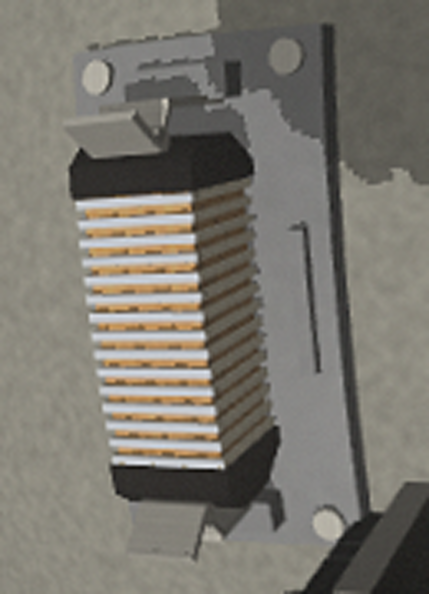

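Both clips, at (120,130) and (165,525) in the zoom, have sprung back against the end caps, and the element sits flat. I hand in.

```bash
python3 -c "
from bench import hand_in
print(hand_in())"
```

```text
the job is handed in; nothing more can be done
None
```

I pressed the longer element straight down into the grey base, let go of it and backed the arm away. The job was handed in at about 13 s; the short element was not touched. I regripped once before lifting, because the first grip was about 5 mm high and 3 mm off along its length.

**Seating:** After the snap the clips pulled the tool down with about 4 N. A final press met 19 N with hardly any travel, so the element is bottomed on the plate.

**Position after release:** The element is centred within about 0.5 mm and turned less than 0.3° from the base axis. Its top is level to under 1 mm along its length, and in the last zoom both clips sit against the end caps.

**Disagreements:**
- Top height read 54.5–55 mm by wrist, about 56 mm by top and about 53 mm by side, against 56 mm expected. The 2 mm calibration error covers most of this.
- In the last pictures the arm partly hid the base from the top and side cameras, so the near clip was checked in the wrist view only.

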